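# Unlock the vial carousel and hold it level above its dock

## Task

Take the vial carousel out of its dock by its handle: while it is still seated, turn it anticlockwise (seen from above) until its pointer faces the black index mark on the dock, which frees its lugs from the keepers, then lift it straight up, level all the way. Finish holding it still and level in the gripper about 10 cm above its seat, over the dock, touching nothing else; do not put it down or let go, and leave the bottle, beaker, dish and tip box alone.

Things in the scene. Friction and masses are not known exactly. Their poses are not given: they have to be found in the camera images.
- dock: Fixed square grey bench dock, 190 x 190 mm, top face 50 mm above the work surface. Origin: centre of its underside, on the carousel's turning axis; z up; the index mark is on its -x side. On top a seat ring (radius 32 to 38 mm, 10 mm tall) holds the carousel's round foot with 2 mm play.
- dock_keeper (a point): Top, at mid-arc, of one of two opposite aluminium keeper rails on the dock (56 to 75 mm from the axis, tops 79 mm above the work surface) that overhang the carousel's lugs with 4 mm vertical play. From above they span 21 to 83 degrees clockwise of the mark, and of the point opposite it: lugs are free with the pointer within about 12 degrees of the mark.
- dock_mark (a point): Middle of the black index mark, a 29 x 9 mm radial stripe with an arrow tip flat on the dock's top face, 79 mm from the turning axis in the dock's -x direction, 50 mm above the work surface.
- carousel_grip (a point): Centre of the carousel's handle, a black bar 56 mm long (own x) x 14 mm thick (own y, the width to grip) x 32 mm tall on a 16 mm stem, on the carousel's axis, 100 mm above its foot: 150 mm above the work surface when seated. Axes: z up, pointer on the -x side. It turns easily on its foot and starts with the pointer 34 to 69 degrees clockwise of the mark, lugs under the keepers.
- carousel_pointer (a point): Outer end of the carousel's pointer lug, 64 mm from the axis in the carousel's -x direction and 17 mm above its foot; this lug alone carries a raised black rib 10 mm wide and 10 mm tall on the disc (30 to 54 mm from the axis), and has a black end.
- carousel: The same loose carousel, about 0.4 kg, centre of mass on its axis; origin under its foot's centre, same axes. Foot 60 mm diameter x 14 mm; white disc 104 mm x 6 mm on it with two lugs 16 mm wide reaching 64 mm from the axis at -x and +x; six fixed capped amber vials on a 38 mm radius circle, their tops 61 mm above the foot (39 mm below the handle's centre).
- bottle: Bystander: capped glass bottle, 72 mm diameter, 140 mm tall, origin under its centre.
- beaker: Bystander: open glass beaker, 70 mm diameter, 90 mm tall, origin under its centre.
- dish: Bystander: covered culture dish, 92 mm diameter, 17 mm tall, origin under its centre.
- tipbox: Bystander: closed pipette-tip box, 82 x 122 x 62 mm, origin under its centre.

How it is judged:
By the outcome, as a careful person would: the job done as asked, in the order asked, and still so for the second after the job is handed in, while the arm keeps its last pose, push and grip.
It also fails if it takes over 38 s, if anything falls off the work surface, if the arm or the gripper's body presses on something with over 40 N, if the wrist force passes 120 N, or if a joint passes its speed limit or range.

## Robot

A 6-joint arm with a two-finger parallel gripper is mounted at the origin on the work surface. World frame = base frame: x ahead of the robot, y to its left, z up, the work surface at z = 0. Lengths are in mm, angles in degrees, forces in N, time in s.
With the tool pointing down it reaches from about 350 to 850 mm from the base axis. Payload 8.1 kg.
Tool frame: the origin (TCP) lies at the very end of the fingers, on their centre line; the grasp point (between the pads) lies 19 mm behind it; x points along the fingers, y is the direction in which the jaws open and shut, and the axes are right-handed (so a half turn about x gives the same grasp; the last joint's range is limited). The gripper opens to 85 mm and grips with 20 to 120 N. Pads are 22 mm wide; open, the fingers measure 114 mm over their backs; the gripper's body (76 mm by 85 mm) begins 54 mm behind the grasp point. The pads swing forward as they close: fully open they stand 13 mm farther back than shut.
Start: joints at [69.706, 7.471, 85.268, -0, 87.261, -4.893], TCP at [159.323, 578.465, 231.292] pointing down, gripper open.
Joint ranges: [-169.43, 169.43], [-51.17, 129.36], [1.28, 143.12], [-76.62, 256.62], [0, 156.53], [-152.29, 152.29]. Speed limits (degrees/s): [136.94, 136.94, 159.86, 180, 180, 180].

## Interface

Orientations are given as [roll, pitch, yaw] about the fixed x, y, z axes, in that order (R = Rz(yaw) Ry(pitch) Rx(roll)).
In Python, from bench import sensors, snapshot, r gives the robot as it stands. The module is installed in compiled form; this text tells all that it offers.
- The arm moves only by the tool drive_tool, never from a script. Its argument "moves" is one flat list of numbers, 6 for each row, row after row: the shift along the tool's x, y, z in cm, then the turn, a rotation vector about the tool's x, y, z in degrees. In form: [tx, ty, tz, wx, wy, wz, tx, ty, tz, wx, wy, wz, ...]. A call has 1 to 20 rows; each row shifts and turns the commanded pose from where the row before left it, along the tool's axes as they then stand; what a row does not reach is not made up. A row lasts 1/12 s, in which the tool goes at most 41.7 mm and 7.16 degrees, less where a joint would pass 70% of its speed; a pose out of reach is approached as far as the arm can. A call with a gripper value outside its range is refused whole. "hand" is the finger opening in cm, from 0 to 8.54, set as the call begins (left out, the last holds). The fingers move at their own pace and stop on an object; "grip_force" is the grip in N (left out, the last holds). Time passes only in rows, so rows that do not move let the fingers close. It gives the time, the measured TCP pose, the force and the opening at its end, in the units of the state.
- sensors.sense(): the state, without advancing time (a new reading comes with each control period).
- snapshot(name): name is "scene" or "side" or "wrist"; returns a dict with "image" (480x640x3 uint8, red, green, blue), "z_map" (480x640 float32, mm along the optical axis (not along the pixel's ray), 0 where there is no reading), "camera_matrix" (3x3 intrinsics, pixels), "eye" and "orientation" of the camera in the world; the wrist camera has in their place "mount" (4x4, takes a point from camera to tool coordinates, whose origin is the TCP and whose axes are the tool frame's). Camera axes: x right, y down, z forward; pixel columns grow to the right and rows downward; lengths in mm; the calibration is good to about 2 mm. A picture is of the moment at which its call begins: read the wrist's pose just before it.
- r.hand_in(): hands the job in, once; it reports no verdict.
The state is a dict: "time": time; "joint_pos": joint angles; "qd": joint speeds; "joint_efforts": joint torques, N m; "tool_pos": TCP position; "tcp_rot": TCP orientation; "ft_force": force on the tool from outside, world axes, zero at the start; "wrist_torque": the same for the moment, N m; "finger_gap": finger opening in mm.
Only numpy, scipy, OpenCV 4.12 (cv2) and the standard library are available. Lean on these libraries where they do the work, as an engineer would, in place of code of your own. Each camera call takes 0.05 s, during which the arm holds its last target.

## Working session

There is one attempt and no reset: what is moved stays moved. The work goes in short steps, Python scripts to look and compute and a tool call to move; the robot and the scene stay as the last step left them, time stands still between calls to the robot, and variables do not carry over. Pictures are saved under pics/ and viewed, and the job is handed in when it is done.

Besides the shell and the picture viewer there is one more tool, called after "Call:" as a command line: name --argument value ..., lists and objects as JSON in quotes. drive_tool: Moves the arm, as the interface text tells. Its arguments: {"type":"object","properties":{"moves":{"type":"array","items":{"type":"number"}},"hand":{"type":"number"},"grip_force":{"type":"number"}},"required":["moves"]}

```bash
mkdir -p pics; cat > h.py <<'E'
import numpy as np, cv2
from bench import sensors, snapshot, r
from scipy.spatial.transform import Rotation as R
def snap(name,fn):
    s=sensors.sense(); d=snapshot(name)
    cv2.imwrite('pics/'+fn+'.png',cv2.cvtColor(d['image'],cv2.COLOR_RGB2BGR))
    d['s']=s
    return d
E
python3 - <<'E'
from h import *
s=sensors.sense(); print(s)
for n in ['scene','wrist']:
    d=snap(n,n+'1'); print({k:(v if k not in('image','z_map','s') else 0) for k,v in d.items()})
    np.savez(n+'1.npz',**{k:v for k,v in d.items() if k!='s'})
E
```

```text
{'time': 0.0, 'joint_pos': array([ 6.97065597e+01,  7.51553699e+00,  8.53306636e+01, -9.21236479e-04,
        8.72611847e+01, -4.89103558e+00]), 'qd': array([ 0.01033246,  0.05175083,  0.02237127,  0.0397179 , -0.01338652,
       -0.11134432]), 'joint_efforts': array([-1.89771417e-03, -5.69410908e+01, -5.00545442e+01, -2.70640221e-04,
        1.50946289e-02, -1.72465332e-05]), 'tool_pos': array([159.12718946, 577.93469203, 230.22669347]), 'tcp_rot': array([ -94.40012487,   89.89261076, -109.80248475]), 'ft_force': array([ 0.23976981, -0.39842521,  0.11621408]), 'wrist_torque': array([ 0.04136862, -0.03195182,  0.02659899]), 'finger_gap': 85.20770618807978}
{'image': 0, 'z_map': 0, 'camera_matrix': array([[587.74966785,   0.        , 326.3129161 ],
       [  0.        , 587.74966785, 242.13903355],
       [  0.        ,   0.        ,   1.        ]]), 'eye': array([1336.61614215,  696.37239829,  775.72797887]), 'orientation': array([-122.24185557,   -1.31941052,  130.26995965]), 's': 0}
{'image': 0, 'z_map': 0, 'camera_matrix': array([[414.61991056,   0.        , 321.03523002],
       [  0.        , 414.61991056, 248.10606258],
       [  0.        ,   0.        ,   1.        ]]), 'mount': array([[-1.14977315e-03, -3.21951911e-01,  9.46755325e-01,
        -1.41592466e+02],
       [ 9.99998125e-01, -1.84547706e-03,  5.86863485e-04,
         2.69099519e-01],
       [ 1.55827341e-03,  9.46754224e-01,  3.21953429e-01,
        -8.18558032e+01],
       [ 0.00000000e+00,  0.00000000e+00,  0.00000000e+00,
         1.00000000e+00]]), 's': 0}
```

View pics/scene1.png

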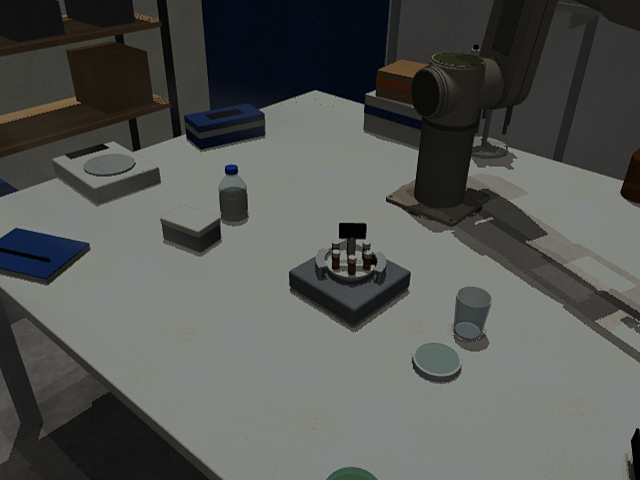

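View pics/wrist1.png

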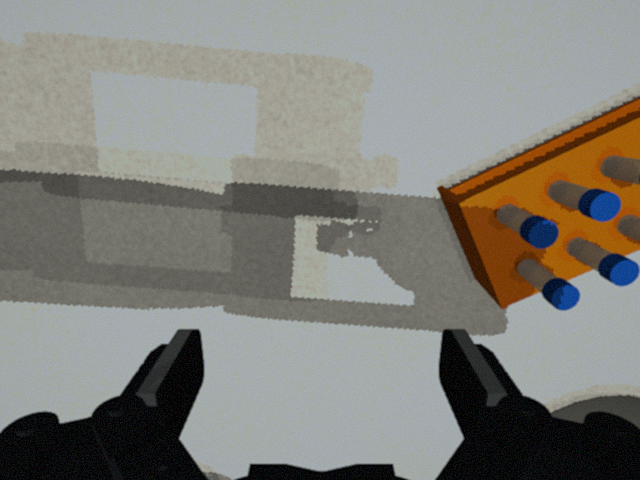

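The scene view shows the dock around (350,280) with the handle at (352,231), the beaker at (472,313) and the dish at (437,360). The dock isn't in the wrist view. Next I measure from the depth.

```bash
cat >> h.py <<'E'
def cloud(d,T=None):
    K=d['camera_matrix']; z=d['z_map'].astype(float)
    v,u=np.mgrid[0:480,0:640]
    P=np.stack([(u-K[0,2])/K[0,0]*z,(v-K[1,2])/K[1,1]*z,z],-1)
    if 'mount' in d:
        P=P@d['mount'][:3,:3].T+d['mount'][:3,3]
        s=d['s']; return P@R.from_euler('xyz',s['tcp_rot'],degrees=True).as_matrix().T+s['tool_pos'], z>0
    return P@R.from_euler('xyz',d['orientation'],degrees=True).as_matrix().T+d['eye'], z>0
E
python3 - <<'E'
from h import *
d=snap('side','side1'); print(d['eye'],d['orientation'])
for n in ['scene','side']:
    e=dict(np.load('scene1.npz')) if n=='scene' else d
    P,ok=cloud(e)
    if n=='scene':
        for q in [(231,352),(300,350),(290,350),(225,233),(355,437),(300,472),(215,190)]: print(q,P[q])
        img=e['image'][200:340,270:530]; cv2.imwrite('pics/crop1.png',cv2.resize(cv2.cvtColor(img,cv2.COLOR_RGB2BGR),None,fx=3,fy=3,interpolation=cv2.INTER_CUBIC))
    p0=np.array([500,0])
    m=ok&(P[...,2]>44)&(P[...,2]<54)&(abs(P[...,0]-450)<300)&(abs(P[...,1])<400)
    lab,cc,st,ce=cv2.connectedComponentsWithStats(m.astype(np.uint8))
    for i in np.argsort(-cc if 0 else -st[:,4] if 0 else 0) if 0 else range(1,lab):
        if st[i,4]>300:
            X=P[cc==i]; print(n,i,st[i],X.mean(0),cv2.minAreaRect(X[:,:2].astype(np.float32)))
    m=ok&(P[...,2]>130)&(P[...,2]<170)&(abs(P[...,0]-450)<250)&(abs(P[...,1])<400)
    lab,cc,st,ce=cv2.connectedComponentsWithStats(m.astype(np.uint8))
    for i in range(1,lab):
        if st[i,4]>40:
            X=P[cc==i]; print(n,'hi',st[i],X.mean(0),X.min(0),X.max(0),cv2.minAreaRect(X[:,:2].astype(np.float32)))
E
```

```text
[ 245.38503305 -736.53579004  692.40203212] [-126.83277752    0.31590082  -20.2150451 ]
(231, 352) [507.43217931  81.62637025 154.36813285]
(300, 350) [583.23107746 142.1381855   51.55677481]
(290, 350) [555.89280289 120.59996684  50.41506972]
(225, 233) [ 483.92639387 -318.20663003   -1.35279454]
(355, 437) [570.24616992 340.58998439  17.97166919]
(300, 472) [427.48110078 329.19773035  58.77656356]
(215, 190) [ 592.18044614 -346.66085352   62.67058307]
scene 8 [ 290  257  121   55 2603] [536.59479361 104.09760559  48.81323307] ((501.2987060546875, 77.47386169433594), (191.259521484375, 194.18511962890625), 86.29891204833984)
scene hi [225 165  13   9  97] [ 452.35187036 -348.28724536  137.13834693] [ 433.23190132 -368.95278986  130.04797797] [ 467.61866385 -332.5062001   143.30044197] ((450.9480895996094, -351.9547424316406), (37.709815979003906, 30.192060470581055), 70.23617553710938)
scene hi [339 223  28  19 448] [504.52359868  79.93246752 152.64588636] [477.43237407  52.99820591 130.09271838] [524.4195655  103.47100799 167.43889451] ((500.6109924316406, 77.19227600097656), (22.494001388549805, 56.05220031738281), 40.28466796875)
side 2 [ 247  216  112   70 3092] [483.32203108  43.25149889  48.54110745] ((497.69049072265625, 73.2788314819336), (191.525634765625, 189.16554260253906), 86.77392578125)
side hi [285 193  28  24 482] [496.91452784  69.61839029 152.09612417] [475.05090623  47.68884349 130.11232377] [520.60988912  97.81374067 166.86392218] ((498.2105407714844, 73.46858978271484), (19.771381378173828, 56.82176208496094), 44.425479888916016)
side hi [353 376  25  26 496] [ 445.10537652 -357.40972349  138.00379836] [ 429.63106352 -371.45646505  130.11278496] [ 462.29927673 -339.13051224  142.61952295] ((446.26947021484375, -355.0523986816406), (33.61831283569336, 31.34095001220703), 66.89534759521484)
```

View pics/side1.png

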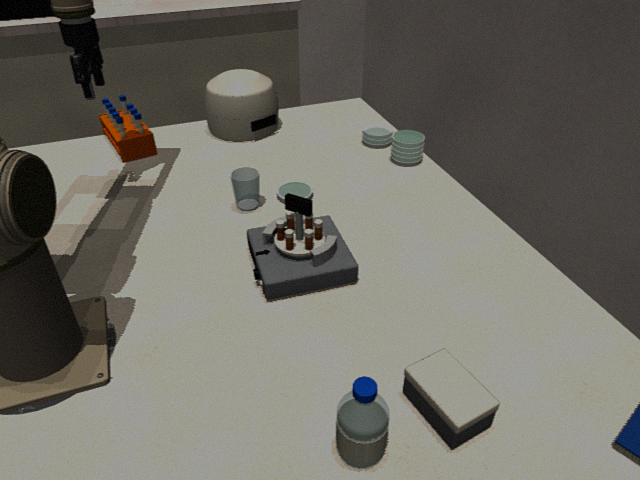

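View pics/crop1.png

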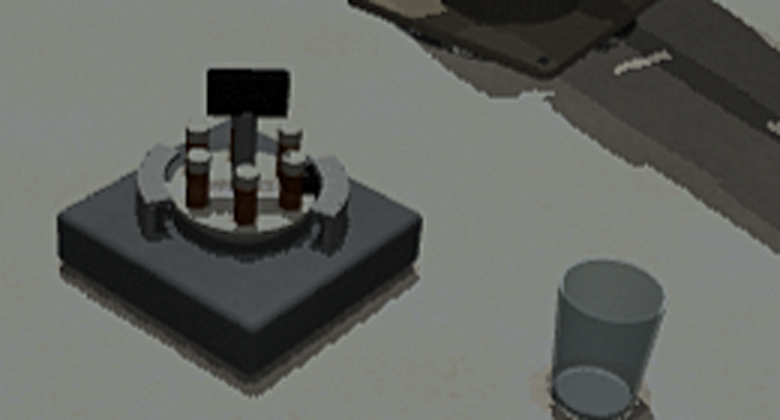

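The side view shows the index mark on the robot side of the dock at (262,253), which is world −x, with the handle at (299,204). Both cameras put the axis near (499.5,75.4), the dock yaw near −3.5° and the handle's long axis near 132°. That leaves about 45° of turn, which fits the given range. Now I work out the approach move.

```bash
cat >> h.py <<'E'
def plan(target,yang,tilt=True):
    """relative motion in tool frame (cm, deg rotvec) to downwards pose with tool y at world angle yang"""
    s=sensors.sense(); Rc=R.from_euler('xyz',s['tcp_rot'],degrees=True)
    x=np.array([0,0,-1.]); a=np.radians(yang); y=np.array([np.cos(a),np.sin(a),0]); z=np.cross(x,y)
    Rt=R.from_matrix(np.stack([x,y,z],1))
    t=Rc.inv().apply(np.array(target)-s['tool_pos'])/10
    return t,(Rc.inv()*Rt).as_rotvec(degrees=True)
def show():
    s=sensors.sense(); M=R.from_euler('xyz',s['tcp_rot'],degrees=True).as_matrix()
    print('t',s['time'],'tcp',s['tool_pos'].round(2),'x',M[:,0].round(4),'yang',np.degrees(np.arctan2(M[1,1],M[0,1])).round(2),'j',s['joint_pos'].round(1),'F',s['ft_force'].round(1),'T',s['wrist_torque'].round(2),'gap',s['finger_gap'].round(1))
E
python3 - <<'E'
from h import *
show()
for ya in (42,-138): print(plan([460,75,260],ya))
E
```

```text
Traceback (most recent call last):
  File "h.py", line 26, in show
    print('t',s['time'],'tcp',s['tool_pos'].round(2),'x',M[:,0].round(4),'yang',np.degrees(np.arctan2(M[1,1],M[0,1])).round(2),'j',s['joint_pos'].round(1),'F',s['ft_force'].round(1),'T',s['wrist_torque'].round(2),'gap',s['finger_gap'].round(1))
                                                                                                                                                                                                                           ^^^^^^^^^^^^^^^^^^^^^
AttributeError: 'float' object has no attribute 'round'
```

```bash
sed -i "s/s\['finger_gap'\].round(1)/round(s['finger_gap'],1)/" h.py
python3 - <<'E'
from h import *
show()
for ya in (42,-138): print(plan([460,75,260],ya))
E
```

```text
t 0.15 tcp [159.19 578.04 230.44] x [-5.0e-04 -1.4e-03 -1.0e+00] yang 74.6 j [69.7  7.5 85.3 -0.  87.3 -4.9] F [ 0.2 -0.1  0. ] T [ 0.03 -0.01  0.  ] gap 85.5
(array([ -2.90046976, -40.51278299,  42.36012722]), array([3.25979950e+01, 1.78103336e-02, 8.58823188e-02]))
(array([ -2.90046976, -40.51278299,  42.36012722]), array([-1.47401963e+02, -1.13552260e-01,  2.35485446e-02]))
```

```bash
python3 - <<'E'
from h import *
print(plan([500,75,280],42))
E
```

```text
(array([ -4.90253215, -39.4534364 ,  46.21623031]), array([3.25979950e+01, 1.78103336e-02, 8.58823188e-02]))
```

Call:
drive_tool --moves '[-0.3,-2.2,2.57,0,0,0,-0.3,-2.2,2.57,0,0,0,-0.3,-2.2,2.57,0,0,0,-0.3,-2.2,2.57,0,0,0,-0.3,-2.2,2.57,0,0,0,-0.3,-2.2,2.57,0,0,0,-0.3,-2.2,2.57,0,0,0,-0.3,-2.2,2.57,0,0,0,-0.3,-2.2,2.57,0,0,0,-0.3,-2.2,2.57,0,0,0,-0.3,-2.2,2.57,0,0,0,-0.3,-2.2,2.57,0,0,0,-0.3,-2.2,2.57,0,0,0,-0.3,-2.2,2.57,0,0,0,-0.3,-2.2,2.57,0,0,0,-0.2,-2.2,2.57,0,0,0,-0.2,-2.1,2.57,0,0,0,0,-2.1,2.5,0,0,0]' --hand 8.5

```text
time: 1.65
tool_pos: [500.8, 74.3, 280.6]
tcp_rot: [25.8, 90.0, 10.4]
ft_force: [0.3, 1.1, 0.3]
finger_gap: 84.6
```

Call:
drive_tool --moves '[0,0,0,6.5,0,0,0,0,0,6.5,0,0,0,0,0,6.5,0,0,0,0,0,6.5,0,0,0,0,0,6.5,0,0,0,0,0,0,0,0,0,0,0,0,0,0]'

```text
time: 2.23
tool_pos: [499.9, 75.9, 280.0]
tcp_rot: [-129.3, 90.0, -177.0]
ft_force: [0.3, -0.9, -0.4]
finger_gap: 85.1
```

```bash
python3 - <<'E'
from h import *
show()
d=snap('wrist','wrist2'); np.savez('wrist2.npz',**{k:v for k,v in d.items() if k!='s'})
P,ok=cloud(d)
v=np.mgrid[0:480,0:640][0]
for lo,hi in ((44,54),(160,172),(108,114),(76,82),(70,75)):
    m=ok&(P[...,2]>lo)&(P[...,2]<hi)&(np.hypot(P[...,0]-500,P[...,1]-75)<140)
    X=P[m]; print(lo,len(X),X.mean(0) if len(X) else 0, cv2.minAreaRect(X[:,:2].astype(np.float32)) if len(X)>5 else 0)
E
```

```text
t 2.2333 tcp [499.86  75.93 280.05] x [-5.e-04 -0.e+00 -1.e+00] yang 42.3 j [  2.8  -8.1  95.8  -0.   92.4 -39.5] F [ 0.3 -0.9 -0.4] T [ 0.01 -0.02  0.  ] gap 85.1
44 25830 [490.31504501  87.09549478  48.90512951] ((500.35357666015625, 76.07109069824219), (189.39962768554688, 189.29832458496094), 86.81220245361328)
160 1757 [499.13416858  77.04547372 164.74979077] ((500.1661376953125, 75.95242309570312), (14.069051742553711, 56.03273391723633), 40.63727569580078)
108 2128 [498.73853869  77.50806904 109.9564054 ] ((500.1560363769531, 75.8408203125), (91.85147094726562, 81.79422760009766), 40.94780731201172)
76 4136 [490.58322189  88.64923303  78.20013766] ((499.6998291015625, 75.12164306640625), (85.8331069946289, 150.5045166015625), 31.216983795166016)
70 796 [496.80231052  80.23069564  70.97017724] ((499.52532958984375, 76.73388671875), (101.10005950927734, 147.85215759277344), 27.866472244262695)
```

View pics/wrist2.png

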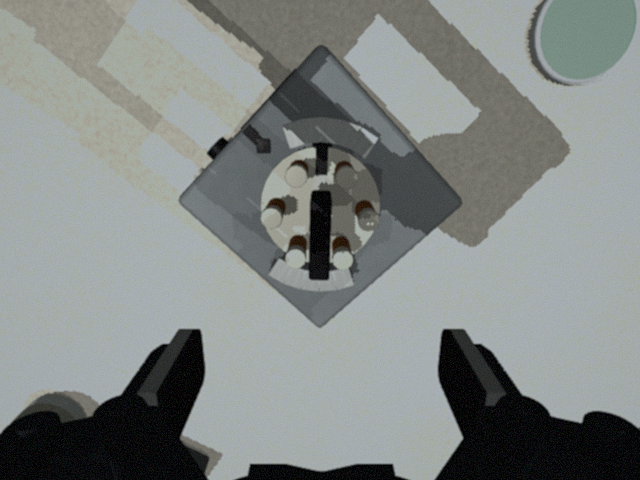

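The wrist view has the handle at (320,235), the pointer rib at (322,158) and the mark at (262,140). The handle, vials and dock all agree on an axis at (500.2,76.0). Handle y is at 40.7° and the dock yaw is −3.2°. I'll check the mark's bearing, then descend.

```bash
python3 - <<'E'
from h import *
d=dict(np.load('wrist2.npz')); d['s']=sensors.sense()
P,ok=cloud(d)
g=d['image'].max(2)
m=ok&(g<25)&(abs(P[...,2]-50)<4); 
D=P[...,:2]-[500.2,76]; rr=np.hypot(D[...,0],D[...,1]); m&=(rr>55)&(rr<96)
X=P[m]; print(len(X),X.mean(0), np.hypot(*(X.mean(0)[:2]-[500.2,76])),np.degrees(np.arctan2(X[:,1].mean()-76,X[:,0].mean()-500.2)))
for lo,hi,a,b in((66,83,40,53),):
    m=ok&(g<25)&(P[...,2]>lo)&(P[...,2]<hi)&(rr>a)&(rr<b);X=P[m];print(len(X),X.mean(0),np.degrees(np.arctan2(X[:,1].mean()-76,X[:,0].mean()-500.2)))
print(plan([500.2,76,132],40.7))
E
```

```text
0 [nan nan nan] nan nan
122 [469.15537555 112.08259687  79.04335385] 130.70793472160938
(array([14.8093487 ,  0.03050025,  0.01775614]), array([ 1.63377218, -0.00965375,  0.01548379]))<stdin>:7: RuntimeWarning: Mean of empty slice.
  ret = um.true_divide(
  ret = ret.dtype.type(ret / rcount)
```

```bash
python3 - <<'E'
from h import *
d=dict(np.load('wrist2.npz')); d['s']=sensors.sense()
P,ok=cloud(d)
g=d['image'].max(2)
print(g[125:160,250:276:3])
print(P[140,260],P[130,250])
print(P[148,264])
E
```

```text
[[ 47  98  97  96  95 103 104 102 103]
 [ 41  92  97  96 101  98 104 109 104]
 [ 32  76  92  98  99  99 101 108 100]
 [ 34  57  97 100  96  96  97 104 108]
 [ 40  35  89  99  97 101  95 102 101]
 [ 42  31  64  97  99  95  96 103 103]
 [ 36  40  47  95  95  97  97 100 105]
 [ 43  41  38  89  98 100  96 103 109]
 [ 40  41  30  80  94  94 100  96 108]
 [ 46  38  32  73  94  98  95  95 103]
 [ 40  37  37  58  97  94 100  97 100]
 [ 39  41  40  42  93  98 101  95 102]
 [ 41  29  41  30  78  91  94  97  97]
 [ 34  46  41  37  54  66  65  97  96]
 [ 51  33  52  44  42  37  40  97  95]
 [ 67  33  55  58  50  36  40  89  98]
 [ 90  44  44  53  51  47  32  86  99]
 [ 94  54  42  64  50  48  34  91  96]
 [ 91  76  34  58  56  50  34  87  89]
 [ 99  87  39  58  46  43  41  82  94]
 [101  92  55  54  56  40  30  85  93]
 [ 96 100  68  54  50  35  31  86  98]
 [ 93  97  67  48  53  36  32  76  94]
 [ 99  98  69  48  48  39  36  83  96]
 [ 98  98  75  41  49  34  33  82  97]
 [103  92  77  39  39  33  33  84  92]
 [100  95  76  33  36  34  32  82  95]
 [106 100  79  43  44  40  45  93  93]
 [104  98  92  66  70  70  75  93  96]
 [109 104  94  91  94  92  90  94  94]
 [102 110  98  98  93  96  99  96  95]
 [105 106 103  95  95  90  95  99  92]
 [108 109 106 100  96  92  95  98  98]
 [108 107 104  98  92  94  98  94  93]
 [107 110 106 107  93  99  96  97  94]]
[424.14107774  81.95449051  50.51757073] [412.34567712  82.47415921  49.54884177]
[431.03656827  79.01471897  50.17595734]
```

Call:
drive_tool --moves '[1.5,0,0,1.6,0,0,2,0,0,0,0,0,2,0,0,0,0,0,2,0,0,0,0,0,2,0,0,0,0,0,1.5,0,0,0,0,0,1,0,0,0,0,0,1,0,0,0,0,0,1,0,0,0,0,0,0.8,0,0,0,0,0,0,0,0,0,0,0,0,0,0,0,0,0,0,0,0,0,0,0]'

```text
time: 3.37
tool_pos: [500.5, 76.0, 133.0]
tcp_rot: [50.8, 89.9, 1.3]
ft_force: [0.0, 0.2, 0.5]
finger_gap: 85.2
```

```bash
python3 - <<'E'
from h import *
show()
print(plan([500.2,76,132],40.7))
E
```

```text
t 3.3667 tcp [500.52  75.96 133.02] x [ 0.0011  0.     -1.    ] yang 40.51 j [  2.8  -3.2 106.7  -0.   76.5 -37.7] F [0.  0.2 0.5] T [0.05 0.   0.02] gap 85.2
(array([ 0.10242857, -0.02185009, -0.02351147]), array([-0.18801078,  0.03914507, -0.04789336]))
```

The mark lies at about 176.8° bearing, 79 mm out, which matches the dock yaw, so the turn needed is about 46°. Closing the gripper.

Call:
drive_tool --moves '[0,0,0,0,0,0,0,0,0,0,0,0,0,0,0,0,0,0,0,0,0,0,0,0,0,0,0,0,0,0,0,0,0,0,0,0,0,0,0,0,0,0,0,0,0,0,0,0,0,0,0,0,0,0,0,0,0,0,0,0,0,0,0,0,0,0,0,0,0,0,0,0]' --hand 0 --grip_force 60

```text
time: 4.37
tool_pos: [500.0, 75.9, 132.3]
tcp_rot: [-52.4, 90.0, -101.9]
ft_force: [-1.5, -1.4, 1.8]
finger_gap: 13.5
```

```bash
python3 - <<'E'
from h import *
show()
E
```

```text
t 4.3667 tcp [499.99  75.88 132.35] x [-0.e+00 -1.e-04 -1.e+00] yang 40.5 j [  2.8  -3.2 106.7  -0.   76.5 -37.7] F [-1.5 -1.4  1.8] T [-0.16  0.25 -0.  ] gap 13.5
```

Call:
drive_tool --moves '[0,0,0,-3,0,0,0,0,0,-3,0,0,0,0,0,-3,0,0,0,0,0,-3,0,0,0,0,0,-3,0,0,0,0,0,-3,0,0,0,0,0,-3,0,0,0,0,0,0,0,0]'

```text
time: 5.03
tool_pos: [500.4, 76.2, 132.3]
tcp_rot: [56.2, 89.9, 27.8]
ft_force: [0.7, 0.7, -0.5]
finger_gap: 13.3
```

Call:
drive_tool --moves '[0,0,0,-3,0,0,0,0,0,-3,0,0,0,0,0,-3,0,0,0,0,0,-3,0,0,0,0,0,-3,0,0,0,0,0,-3,0,0,0,0,0,-3,0,0,0,0,0,-3,0,0,0,0,0,-1.3,0,0,0,0,0,0,0,0,0,0,0,0,0,0,0,0,0,0,0,0]'

```text
time: 6.03
tool_pos: [500.1, 76.1, 132.3]
tcp_rot: [62.6, 90.0, 59.2]
ft_force: [1.3, 1.4, -0.7]
finger_gap: 13.1
```

```bash
python3 - <<'E'
from h import *
show()
d=snap('wrist','wrist3'); d0=d
P,ok=cloud(d); g=d['image'].max(2); D=P[...,:2]-[500.2,76]; rr=np.hypot(D[...,0],D[...,1])
m=ok&(g<25)&(P[...,2]>66)&(P[...,2]<83)&(rr>40)&(rr<53);X=P[m];print(len(X),X.mean(0),np.degrees(np.arctan2(X[:,1].mean()-76,X[:,0].mean()-500.2)))
d=snap('side','side3')
cv2.imwrite('pics/side3c.png',cv2.resize(cv2.imread('pics/side3.png')[150:310,200:400],None,fx=3,fy=3,interpolation=cv2.INTER_CUBIC))
E
```

```text
t 6.0333 tcp [500.06  76.12 132.3 ] x [ 2.e-04  3.e-04 -1.e+00] yang 86.7 j [  2.8  -3.2 106.7   0.   76.4 -83.9] F [ 1.3  1.4 -0.7] T [ 0.53 -0.31 -0.  ] gap 13.1
8 [450.34794313  83.30449806  72.60207533] 171.664138456348
```

View pics/wrist3.png

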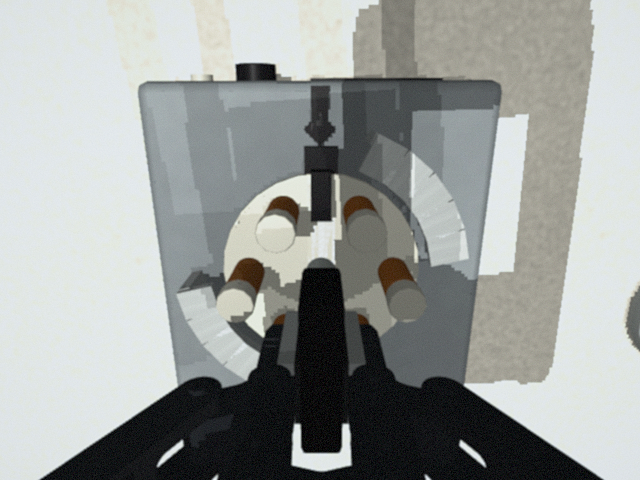

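View pics/side3c.png

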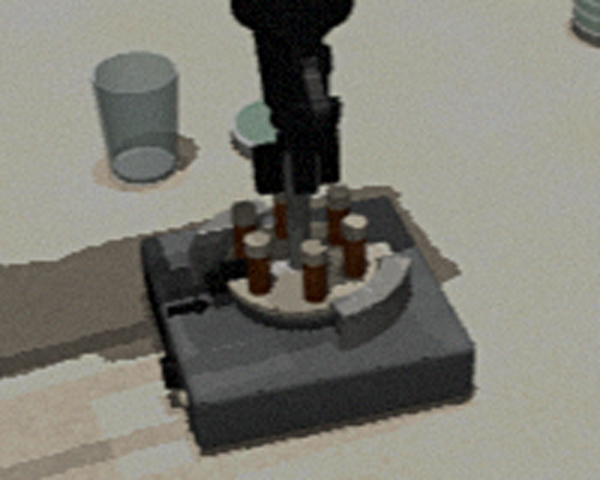

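The wrist view shows the pointer end at (321,158) directly facing the mark arrow at (320,125), and the lug clear of both keepers. The handle sits aligned in the jaws, so I lift a little first, then the rest.

Call:
drive_tool --moves '[-0.2,0,0,0,0,0,-0.4,0,0,0,0,0,-0.4,0,0,0,0,0,-0.4,0,0,0,0,0,-0.4,0,0,0,0,0,-0.2,0,0,0,0,0,0,0,0,0,0,0,0,0,0,0,0,0]'

```text
time: 6.8
tool_pos: [500.2, 75.9, 152.5]
tcp_rot: [3.2, 90.0, 0.0]
ft_force: [-0.4, -0.4, -4.1]
finger_gap: 13.4
```

```bash
python3 - <<'E'
from h import *
show()
E
```

```text
t 6.8 tcp [500.15  75.94 152.5 ] x [ 4.e-04  0.e+00 -1.e+00] yang 86.8 j [  2.8  -4.3 105.6  -0.   78.7 -84. ] F [-0.4 -0.4 -4.1] T [-0.01 -0.02 -0.08] gap 13.4
```

The wrist carries −4.1 N, which is the carousel's weight alone, and nothing is binding.

Call:
drive_tool --moves '[-0.3,0,0,0,0,0,-0.6,0,0,0,0,0,-0.7,0,0,0,0,0,-0.7,0,0,0,0,0,-0.7,0,0,0,0,0,-0.7,0,0,0,0,0,-0.7,0,0,0,0,0,-0.7,0,0,0,0,0,-0.7,0,0,0,0,0,-0.7,0,0,0,0,0,-0.7,0,0,0,0,0,-0.5,0,0,0,0,0,-0.3,0,0,0,0,0,0,0,0,0,0,0,0,0,0,0,0,0,0,0,0,0,0,0,0,0,0,0,0,0]'

```text
time: 8.22
tool_pos: [499.7, 75.9, 231.7]
tcp_rot: [-173.3, 89.9, -176.5]
ft_force: [0.0, -1.4, -4.4]
finger_gap: 13.0
```

```bash
python3 - <<'E'
from h import *
show()
d=snap('wrist','wrist4')
P,ok=cloud(d); D=P[...,:2]-[500.2,76]; rr=np.hypot(D[...,0],D[...,1])
m=ok&(rr<51)&(P[...,2]>163)&(P[...,2]<182)&(d['image'].min(2)>110)
X=P[m]; A=np.c_[X[:,:2]-[500,76],np.ones(len(X))]
z=X[:,2]
for _ in range(5):
    c=np.linalg.lstsq(A,z,rcond=None)[0]; k=abs(A@c-z)<2.5; A,z=A[k],z[k]
print(len(z),'plane tilt deg',np.degrees(c[:2]),'z',c[2])
d=snap('side','side4')
cv2.imwrite('pics/side4c.png',cv2.resize(cv2.imread('pics/side4.png')[130:310,200:400],None,fx=3,fy=3,interpolation=cv2.INTER_CUBIC))
show()
E
```

```text
t 8.2167 tcp [499.68  75.93 231.7 ] x [-1.e-03 -1.e-04 -1.e+00] yang 86.8 j [  2.8  -7.3 100.   -0.   87.3 -84. ] F [ 0.  -1.4 -4.4] T [ 0.01  0.03 -0.04] gap 13.0
7333 plane tilt deg [-0.07121637 -0.15235723] z 168.48463688827988
t 8.3167 tcp [499.76  75.93 231.82] x [-8.e-04 -1.e-04 -1.e+00] yang 86.8 j [  2.8  -7.3 100.   -0.   87.3 -84. ] F [ 0.3  0.1 -4. ] T [ 0.07 -0.03  0.  ] gap 13.0
```

View pics/side4c.png

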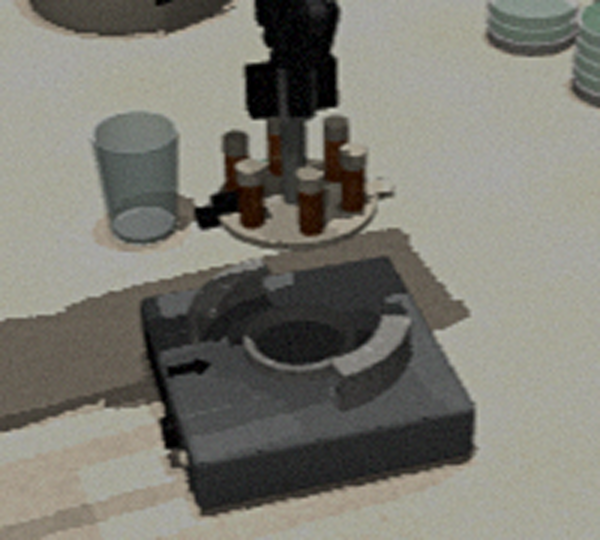

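View pics/wrist4.png

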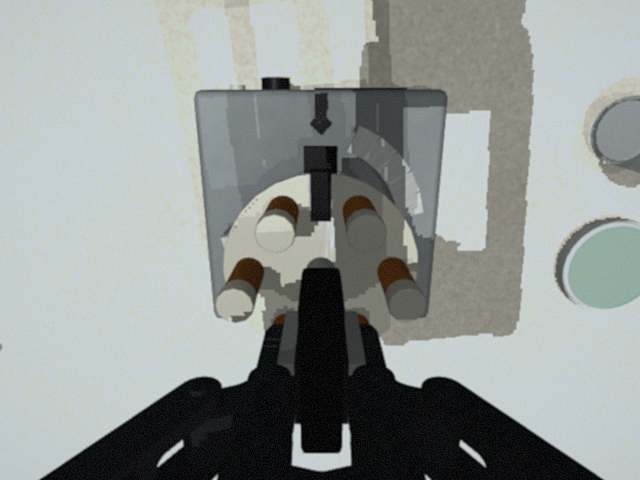

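The side view shows the carousel hanging clear above the empty seat ring, with nothing disturbed. In the wrist view the pointer end at (320,158) still faces the mark at (320,115). The disc plane tilts by less than 0.2° and the lift is about 99.5 mm, so I'm handing in.

```bash
python3 - <<'E'
from h import *
print(r.hand_in())
show()
E
```

```text
the job is handed in; nothing more can be done
None
the job is handed in; nothing more can be done
```

I gripped the carousel by its handle and turned it about 46° anticlockwise while it was still seated, until the pointer faced the index mark. I then lifted it straight up about 99.5 mm and handed in at about 8.3 s of the 38 s allowed.

- **Lift:** The wrist carried only about 4 N, the carousel's own weight, so nothing was binding on the keepers. Before hand-in the carousel hung clear over the empty dock, held still in the gripper.
- **Level:** The disc plane measured less than 0.2° off level. Its top read about 168.5 mm where roughly 169.5 mm was expected, which is within the 2 mm camera calibration.
- **Bystanders:** The beaker and dish were undisturbed in the last pictures. I kept the arm away from the bottle and tip box and did not look at them again.
- **Disagreements:**
  - The scene and side cameras put the dock axis about 4–5 mm apart; I used the wrist camera's value, which agreed across the handle, vials and dock.
  - After the turn, a check of the pointer's angle from only 8 depth pixels read 171.7°, against 176.8° for the mark. I discounted it because the wrist picture showed the two lined up and the jaw angle agreed; either value is within the 12° window.

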